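Lever open the smoke tin and read the crackle through a lens

TASK

Lever up the lid of the smoke tin with the scraper, its blade under the lid's front flange, swing the lid wide open (upright or beyond) and lay the scraper back down flat on the trolley deck. Then take the reading lens by its handle and hold it level and still over the middle of the test tile in the tin, at its marked focal distance of 60 mm from glass to glaze; finish while still holding it there. Do not touch the tile, do not drop the scraper, and leave the pots standing where they are.

Things in the scene. Friction and masses are not known exactly. Their poses are not given: they have to be found in the camera images.
- tin: Dark steel box with a hinged slip-over lid, fixed to the deck. Body 120 mm deep (its x), 140 mm wide (its y), 48 mm high, walls and floor 3 mm. Origin: centre of the underside; x points from the lid's front flange (robot's side) to the hinge at the back, z up. A rolled bead 6 mm thick runs round it 36 mm up, standing 5 mm out from the walls. The hinge pin runs along y at x = +67 mm, z = 48 mm.
- lid (a joint): Opening angle of the tin's lid, rad: 0 closed, 1.57 upright, stop at 1.95. The hinge is stiff: about 1.7 N upward at the flange opens it and it stays where it is left. The closed lid's top is 56 mm above the deck, its skirt hangs 10 mm down outside the walls (to z = 46 mm); behind the skirt the lid is hollow, 7 mm deep. The lid is 150 mm wide; upright, its flange reaches 192 mm above the deck.
- lid_lip (a point): Middle of the front edge, underside, of the lid's flat front flange (moves with the lid). The flange is 100 mm wide, 3 mm thick and stands 14 mm out from the skirt; closed, its underside is 46 mm above the deck and 7 mm above the top of the bead, and this point lies at x = -77 mm of the tin. It is 144 mm from the hinge pin.
- tile: Square glazed stoneware test tile, 60 by 60 by 9 mm, 70 g, lying loose and face up on the floor of the tin. Origin: centre of its underside, z up.
- tile_top (a point): Centre of the tile's glazed upper face (12 mm above the deck).
- knife: Scraper with a flat-sided wooden handle and a stiff steel blade, 90 g, lying flat on the deck. Origin: middle of the underside of the handle; x runs along the tool towards the blade, z up. Handle 100 mm long (x -50 to +50 mm), 24 mm wide, 20 mm high; a ferrule and neck; blade 26 mm wide, 2.5 mm thick, x 69 to 135 mm, its mid-plane 10 mm above the underside of the handle. Balances near x = 19 mm.
- knife_tip (a point): Middle of the blade's straight front edge, 135 mm ahead of the scraper's origin, 10 mm above the handle's underside.
- loupe: Reading lens, round with a flat-sided black handle, 90 g, lying flat on the deck. Origin: on the underside, near the handle's middle; x runs along the handle to the lens, z up (square to the glass). Handle x -55 to +45 mm, 22 mm wide, 16 mm high; steel rim 74 mm across, 12 mm high, flush below with the handle; glass 62 mm across, centre 85 mm ahead of the origin. Balances near x = 38 mm.
- lens (a point): Centre of the lens glass, 85 mm ahead of the lens's origin, 6 mm above its underside. The 60 mm focal distance is measured from here straight down to the tile's upper face.
- bowl: Bystander: stoneware bowl, 120 mm across, 62 mm high. Origin: centre of its underside.
- cup: Bystander: stoneware tea bowl, 76 mm across, 55 mm high. Origin: centre of its underside.
- plate: Bystander: small square stoneware plate, 110 by 100 by 10 mm. Origin: centre of its underside.
There are look-alikes about, which are no part of the job. Of the things that look like the knife, take the one that is farthest to the robot's left at the start. There is more than one size of the loupe; the job needs the larger.

How it is judged:
By the outcome, as a careful person would: the job done as asked, in the order asked, and still so for the second after the job is handed in, while the arm keeps its last pose, push and grip.
It also fails if it takes over 72 s, if anything falls off the work surface, if the arm or the gripper's body presses on something with over 40 N, if the wrist force passes 120 N, or if a joint passes its speed limit or range.

ROBOT

A 7-joint arm with a two-finger parallel gripper is mounted at the origin on the work surface. World frame = base frame: x ahead of the robot, y to its left, z up, the work surface at z = 0. Lengths are in m, angles in rad, forces in N, time in s.
With the tool pointing down it reaches from about 0.425 to 0.925 m from the base axis. Payload 6.8 kg.
Tool frame: the origin (TCP) lies at the very end of the fingers, on their centre line; the grasp point (between the pads) lies 19 mm behind it (tcp_to_grasp is the distance from the TCP to the grasp point, in m); z points along the fingers, y is the direction in which the jaws open and shut (so a half turn about z gives the same grasp; the last joint's range is limited). The gripper opens to 85 mm and grips with 20 to 120 N. Pads are 22 mm wide; open, the fingers measure 114 mm over their backs; the gripper's body (76 mm by 85 mm) begins 54 mm behind the grasp point. The pads swing forward as they close: fully open they stand 13 mm farther back than shut.
Start: joints at [-1.327, 0.477, 0.022, 1.555, -0.011, 1.109, -0.083], TCP at [0.233, 0.634, 0.231] pointing down, gripper open.
Joint ranges: [-2.96, 2.96], [-0.34, 2.1], [-1.41, 1.46], [0.24, 2.44], [-1.37, 4.51], [0.17, 1.92], [-2.96, 2.96]. Speed limits (rad/s): [2.39, 2.39, 3.14, 3.14, 3.14, 3.14, 3.14].

INTERFACE

Orientations are given as a unit quaternion [w, x, y, z].
In Python, from station import * gives the robot as it stands.
- The arm moves only by the tool apply_moves, never from a script. Its argument "increments" is one flat list of numbers, 5 for each row, row after row: the finger opening in mm, from 0 to 85.4, then the shift along the tool's x, y, z in mm, then the turn about the tool's z in degrees. In form: [claw, tx, ty, tz, roll, claw, tx, ty, tz, roll, ...]. A call has 1 to 12 rows; each row shifts and turns the pose as measured when the row begins, along the tool's axes as they then stand; what a row does not reach is not made up. A row lasts 1/8 s, in which the tool goes at most 62.5 mm and 10.7 degrees, less where a joint would pass 70% of its speed; a pose out of reach is approached as far as the arm can. A call with a gripper value outside its range is refused whole. The fingers move at their own pace and stop on an object; "squeeze" is the grip in N (left out, the last holds). Time passes only in rows, so rows that do not move let the fingers close. It gives the time, the measured TCP pose, the force and the opening at its end, in the units of the state.
- get_obs(): the state, without advancing time (a new reading comes with each control period).
- read_camera(name): name is "side" or "top"; returns (picture, depth): 420x560x3 uint8, blue, green, red; 420x560 float32, m along the optical axis (not along the pixel's ray), 0 where there is no reading.
- get_calibration(name): a dict with "mtx" (3x3 intrinsics, pixels), "camera_from_world" (4x4, takes a point from world to camera coordinates). Camera axes: x right, y down, z forward; pixel columns grow to the right and rows downward; lengths in m; the calibration is good to about 2 mm. A picture is of the moment at which its call begins. get_calibration takes no time and is no camera call.
- hand_in(): hands the job in, once; it reports no verdict.
Trained networks look in the newest picture that a camera, given by its name, has taken for a name from the list of things; names that differ only in an ending like _2 or _b are one class to them, and where a whole thing is asked for, a point or a joint stands for the part that bears it (a point fixed in the world has none). Each returns a list of dicts, best first, with "p" (0 to 1); they miss things now and then, are a little off and sometimes report something else, mostly with a low value. They report only what shows in the picture. A call takes as long as a camera call. They do not tell look-alikes from the thing itself.
- outline_of(camera, thing): "pixels" (420x560 bool, what is visible of it) and "extent" ([centre column, centre row, width, height] in pixels, round what is visible of it).
The state is a dict: "t": time; "q": joint angles; "joint_vel": joint speeds; "joint_torque": joint torques, N m; "eef_pos": TCP position; "tool_rot": TCP orientation; "contact_force": force on the tool from outside, world axes, zero at the start; "torque": the same for the moment, N m; "gripper_width": opening from 0.0 (shut) to 1.0 (fully open).
Only numpy, scipy, OpenCV 4.12 (cv2) and the standard library are available. Lean on these libraries where they do the work, as an engineer would, in place of code of your own. Each camera call takes 0.05 s, during which the arm holds its last target.

## Working session

There is one attempt and no reset: what is moved stays moved. The work goes in short steps, Python scripts to look and compute and a tool call to move; the robot and the scene stay as the last step left them, time stands still between calls to the robot, and variables do not carry over. Pictures are saved under pics/ and viewed, and the job is handed in when it is done.

Besides the shell and the picture viewer there is one more tool, called after ">>>" as name(argument=value, ...), one argument or row to a line, values as JSON. apply_moves: Moves the arm, as the interface text tells. Its arguments: {"type":"object","properties":{"increments":{"type":"array"},"squeeze":{"type":"number"}},"required":["increments"]}

```bash
mkdir -p pics; ls; python3 - <<'E'
from station import *
import cv2,numpy as np
o=get_obs();print(o)
for c in ["side","top"]:
    p,d=read_camera(c);cv2.imwrite(f"pics/{c}0.png",p);np.save(f"pics/{c}0.npy",d)
    k=get_calibration(c);print(c,k)
E
```

```text
pics
{'t': 0.0, 'q': array([-1.32711213,  0.47778676,  0.02232454,  1.55644643, -0.01148632,
        1.10931949, -0.08310379]), 'joint_vel': array([ 0.00139484,  0.00161029,  0.00062137, -0.00030537, -0.00039402,
        0.00230143,  0.00072054]), 'joint_torque': array([ 8.00603743e-05, -5.96431446e+01,  1.60795480e+00, -2.81200737e+01,
        1.24143870e-02,  9.22142935e-03,  1.33849625e-05]), 'eef_pos': array([0.23239076, 0.63309978, 0.23033651]), 'tool_rot': array([-9.02750995e-05,  1.74968022e-01,  9.84573691e-01, -9.11531482e-04]), 'contact_force': array([ 0.75434445, -0.31266506, -0.17325386]), 'torque': array([0.00892705, 0.01863977, 0.03403233]), 'gripper_width': 0.9972575806434177}
side {'mtx': array([[425.85722393,   0.        , 284.34978148],
       [  0.        , 425.85722393, 205.57826926],
       [  0.        ,   0.        ,   1.        ]]), 'camera_from_world': array([[ 0.91287815, -0.40813008, -0.00912797, -0.50134331],
       [-0.25373409, -0.54973557, -0.79587048,  0.22895225],
       [ 0.31980071,  0.72884885, -0.60539811,  0.82396485],
       [ 0.        ,  0.        ,  0.        ,  1.        ]])}
top {'mtx': array([[539.63615693,   0.        , 275.72706494],
       [  0.        , 539.63615693, 213.15852809],
       [  0.        ,   0.        ,   1.        ]]), 'camera_from_world': array([[ 0.0182385 , -0.9998247 , -0.0042349 ,  0.03556326],
       [-0.99337753, -0.01764001, -0.11353372,  0.58147937],
       [ 0.11343911,  0.00627754, -0.99352512,  1.56916532],
       [ 0.        ,  0.        ,  0.        ,  1.        ]])}
```

View pics/side0.png

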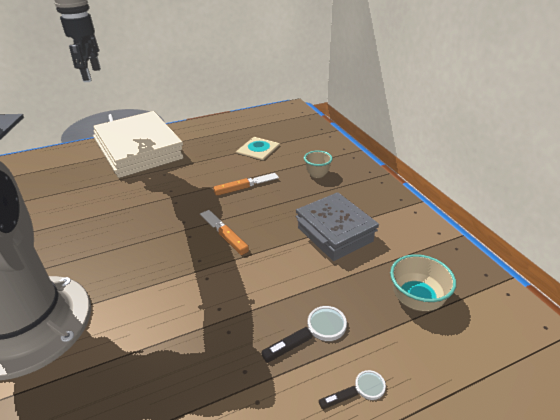

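View pics/top0.png

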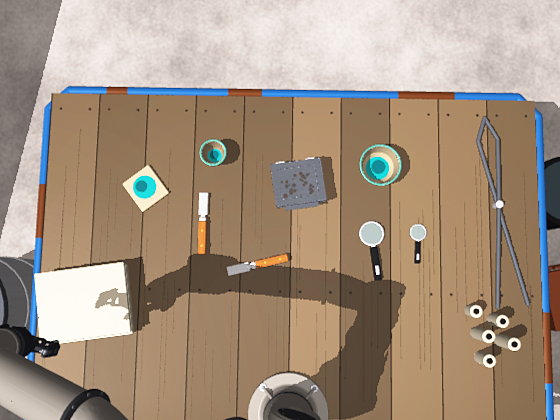

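Side and top view agree. There are two scrapers: top (202,222), with its blade pointing away, and top (258,265), lying askew. The one at (202,222) is farthest left, so that is mine. There are two lenses: (372,250), which is large, and (418,243), which is small. I take the large one. Now I'll measure them and check a crop.

```bash
cat > h.py <<'E'
from station import *
import cv2,numpy as np
def ray(cam,uv):
    k=get_calibration(cam);M=k["camera_from_world"];R=M[:3,:3];t=M[:3,3]
    uv=np.atleast_2d(np.asarray(uv,float))
    d=np.c_[(uv-k["mtx"][:2,2])/k["mtx"][0,0],np.ones(len(uv))]
    return -R.T@t, d@R
def onplane(cam,uv,z):
    c,d=ray(cam,uv); return c+d*((z-c[2])/d[:,2])[:,None]
def deproj(cam,mask,depth):
    v,u=np.nonzero(mask&(depth>0)); c,d=ray(cam,np.c_[u,v]); return c+d*depth[v,u][:,None]
def project(cam,P):
    k=get_calibration(cam);M=k["camera_from_world"];P=np.atleast_2d(P)
    q=P@M[:3,:3].T+M[:3,3]; q=q@k["mtx"].T; return q[:,:2]/q[:,2:]
def tool():
    o=get_obs();w,x,y,z=o["tool_rot"]
    from scipy.spatial.transform import Rotation as R
    return o,R.from_quat([x,y,z,w]).as_matrix()
E
python3 - <<'E'
from h import *
np.set_printoptions(precision=4,suppress=True)
for c in ["top","side"]:
    p,d=read_camera(c)
    for th in ["knife","loupe","tin","lid","bowl","cup","plate"]:
        for r in outline_of(c,th):
            m=r["pixels"];
            if m.sum()<5: continue
            P=deproj(c,m,d);rect=cv2.minAreaRect(P[:,:2].astype(np.float32)*1000)
            print(c,th,round(r["p"],2),np.round(r["extent"]),m.sum(),"med",np.median(P,0),"rect",np.round(np.array(rect[0]),1),np.round(rect[1],1),round(rect[2],1),"zmax",P[:,2].max())
            np.save(f"pics/{c}_{th}_{int(r['extent'][0])}.npy",m)
o,R=tool();print(R)
p,_=read_camera("top")
a=cv2.resize(p[170:290,170:310],None,fx=4,fy=4,interpolation=cv2.INTER_CUBIC)
cv2.imwrite("pics/crop1.png",a)
b=cv2.resize(p[130:290,260:440],None,fx=4,fy=3.7,interpolation=cv2.INTER_CUBIC)
cv2.imwrite("pics/crop2.png",b)
E
```

```text
top knife 0.77 [204. 223.  10.  59.] 447 med [0.5369 0.2655 0.0164] rect [548.8 266.5] [185.1  23.3] 0.4 zmax 0.027561146892326693
top knife 0.58 [259. 266.  57.  17.] 447 med [0.427  0.1019 0.0161] rect [428.4  99.8] [ 25.  178.3] 14.0 zmax 0.026679489996396688
top knife 0.17 [213. 154.  26.  24.] 563 med [0.7632 0.2423 0.0269] rect [755.9 242.2] [77.  86.2] 3.4 zmax 0.06682702062707424
top loupe 0.95 [370. 251.  28.  56.] 697 med [ 0.5133 -0.2473  0.0111] rect [ 479.5 -257.8] [170.5  73.4] 19.8 zmax 0.02889698883552838
top loupe 0.91 [420. 246.  16.  38.] 350 med [ 0.5199 -0.3779  0.0071] rect [ 499.4 -383.9] [114.4  47. ] 7.8 zmax 0.017355821521663595
top tin 0.9 [299. 186.  58.  58.] 2387 med [ 0.6659 -0.0182  0.0561] rect [671.3 -20.3] [153.8 156.4] 9.2 zmax 0.06644110049292773
top lid 0.87 [298. 184.  53.  52.] 2411 med [ 0.666  -0.0186  0.056 ] rect [668.2 -22.2] [147.  159.1] 9.2 zmax 0.06644110049292773
top bowl 0.88 [379. 165.  43.  40.] 1301 med [ 0.7333 -0.2645  0.0205] rect [ 725.3 -256.7] [116.1 120.8] 32.6 zmax 0.07223704299919631
top bowl 0.32 [370. 252.  29.  58.] 77
[... 1616 characters left out ...]
0.6634 -0.0295  0.0556] rect [688.  12.] [199.8 210.5] 10.3 zmax 0.061244141177838496
side lid 0.7 [303. 332.  84.  58.] 1770 med [ 0.5069 -0.2541  0.01  ] rect [ 478.3 -240.3] [ 73.9 173.6] 87.0 zmax 0.01895647737644246
side bowl 0.82 [424. 281.  66.  58.] 2899 med [ 0.7428 -0.2507  0.0379] rect [ 748.4 -237.5] [184.9 129.8] 41.6 zmax 0.06603483048154235
side cup 0.58 [320. 163.  29.  29.] 591 med [0.7575 0.2305 0.0403] rect [758.5 234.5] [81.5 78.9] 26.8 zmax 0.05898719842452704
side plate 0.76 [258. 148.  42.  25.] 641 med [0.6518 0.4341 0.0086] rect [659.2 449.5] [130.1 109.7] 38.1 zmax 0.013604989446009408
[[-0.9388  0.3446 -0.    ]
 [ 0.3446  0.9388  0.    ]
 [ 0.     -0.     -1.    ]]
```

View pics/crop1.png

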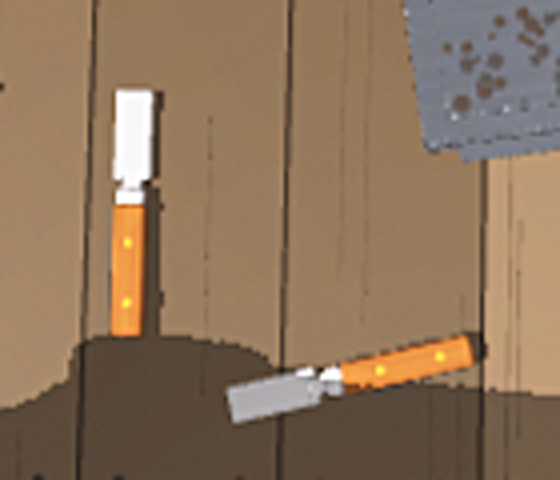

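View pics/crop2.png

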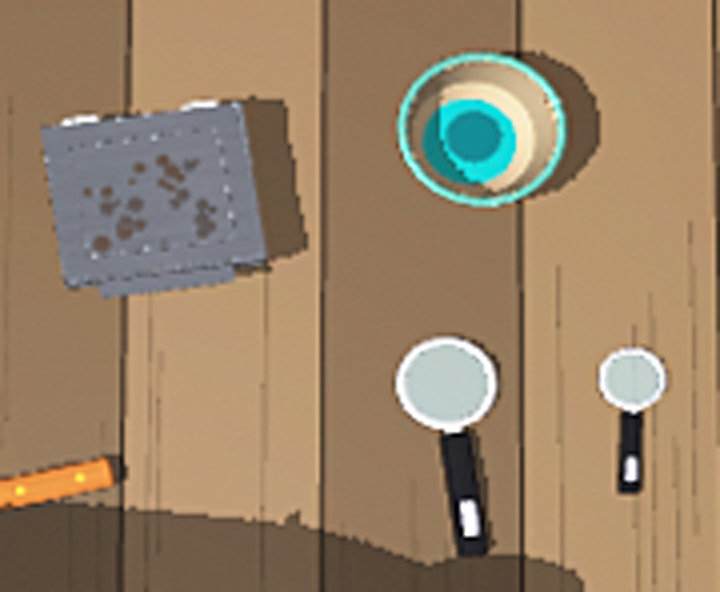

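The crops confirm it. The left scraper lies at about (135,215) in crop 1, pointing away, and the other one at (350,380) is farther right. In crop 2 the large lens is at (447,383) and the small one at (632,378). The tin is yawed about 9°, with its hinges at the far side. Next I'll refine the poses.

```bash
python3 - <<'E'
from h import *
np.set_printoptions(precision=1,suppress=True)
p=cv2.imread("pics/top0.png");s=cv2.imread("pics/side0.png")
dt=np.load("pics/top0.npy");ds=np.load("pics/side0.npy")
# orange handles
for cam,im in(("top",p),("side",s)):
    hsv=cv2.cvtColor(im,cv2.COLOR_BGR2HSV)
    m=cv2.inRange(hsv,(5,170,150),(22,255,255))
    n,l,st,ce=cv2.connectedComponentsWithStats(m)
    for i in range(1,n):
        if st[i,4]>60:
            v,u=np.nonzero(l==i);P=onplane(cam,np.c_[u,v],.02)[:,:2]*1000
            r=cv2.minAreaRect(P.astype(np.float32));w=np.linalg.svd(P-P.mean(0),full_matrices=0)[2][0]
            print(cam,"handle",ce[i],st[i,4],"mean",P.mean(0),r,"ang",np.degrees(np.arctan2(w[1],w[0]))%180)
# knife tip edge  z=.011
print("tip top",onplane("top",[203.3,192.2],.011)*1000)
# loupe: from outline, points by depth cam
for cam,f,d in(("top","pics/top_loupe_370.npy",dt),("side","pics/side_loupe_303.npy",ds)):
    m=np.load(f);im=p if cam=="top" else s
    v,u=np.nonzero(m);g=im[v,u].max(1)
    dark=g<60
    P=onplane(cam,np.c_[u,v][dark],.016)[:,:2]*1000
    w=np.linalg.svd(P-P.mean(0),full_matrices=0)[2][0]
    print(cam,"loupe handle",P.mean(0),cv2.minAreaRect(P.astype(np.float32)),np.degrees(np.arctan2(w[1],w[0]))%180)
    lt=m.copy();lt[v[dark],u[dark]]=0
    v,u=np.nonzero(((im.min(2)>150)&cv2.dilate(m.astype(np.uint8),np.ones((5,5))).astype(bool)))
    n,l,st,ce=cv2.connectedComponentsWithStats(((im.min(2)>140)&cv2.dilate(m.astype(np.uint8),np.ones((5,5))).astype(bool)).astype(np.uint8))
    i=1+np.argmax(st[1:,4]);v,u=np.nonzero(l==i);P=onplane(cam,np.c_[u,v],.012)[:,:2]*1000
    print("   ring",st[i],cv2.minEnclosingCircle(P.astype(np.float32)),P.mean(0))
# tin lid top plane from depth 
for cam,f,d in(("top","pics/top_tin_299.npy",dt),("side","pics/side_tin_335.npy",ds)):
    try:m=cv2.dilate(np.load(f).astype(np.uint8),np.ones((5,5))).astype(bool)
    except Exception as e: print(e);continue
    P=deproj(cam,m,d)*1000;Q=P[(P[:,2]>51)&(P[:,2]<62)]
    print(cam,"lidtop",cv2.minAreaRect(Q[:,:2].astype(np.float32)),np.median(Q,0))
    Q=P[(P[:,2]>38)&(P[:,2]<52)];print("  flange-ish",len(Q),np.median(Q,0))
E
ls pics
```

```text
top handle [244.6  93.3] 67 mean [951.2 148.6] ((950.5370483398438, 148.80914306640625), (9.517603874206543, 95.3505859375), 0.9606539607048035) ang 89.60456151040403
top handle [ 39.9 209. ] 92 mean [582.5 754.1] ((578.135986328125, 753.7334594726562), (7.327813148498535, 154.3322296142578), 89.80652618408203) ang 179.72781781797357
top handle [201.5 236.9] 239 mean [507.2 266.1] ((506.97174072265625, 266.0332946777344), (95.75831604003906, 20.905250549316406), 1.8980571031570435) ang 179.67658265765002
top handle [271.8 260.5] 232 mean [440.9  55.2] ((440.14013671875, 55.97224044799805), (22.83563232421875, 95.75360870361328), 14.24558162689209) ang 103.37463292842658
tip top [[643.2 266.5  11. ]]
top loupe handle [ 444.3 -251. ] ((438.9592590332031, -252.4872589111328), (100.03569030761719, 20.30533790588379), 7.048719882965088) 5.409109677737774
   ring [359 221  25  26 503] ((527.2257690429688, -240.87017822265625), 38.405128479003906) [ 527.8 -240.6]
crop1.png
crop2.png
side0.npy
side0.png
side_bowl_424.npy
side_cup_319.npy
side_knife_223.npy
side_knife_246.npy
side_knife_257.npy
side_knife_422.npy
side_lid_302.npy
side_lid_336.npy
side_loupe_302.npy
side_loupe_352.npy
side_plate_258.npy
side_tin_334.npy
top0.npy
top0.png
top_bowl_370.npy
top_bowl_378.npy
top_cup_203.npy
top_cup_212.npy
top_knife_204.npy
top_knife_213.npy
top_knife_259.npy
top_lid_298.npy
top_loupe_370.npy
top_loupe_420.npy
top_plate_146.npy
top_plate_371.npy
top_tin_298.npyTraceback (most recent call last):
  File "<stdin>", line 19, in <module>
    fid = stack.enter_context(open(os.fspath(file), "rb"))
                              ~~~~^^^^^^^^^^^^^^^^^^^^^^^
FileNotFoundError: [Errno 2] No such file or directory: 'pics/side_loupe_303.npy'
```

```bash
python3 - <<'E'
from h import *
np.set_printoptions(precision=1,suppress=True)
p=cv2.imread("pics/top0.png");s=cv2.imread("pics/side0.png")
dt=np.load("pics/top0.npy");ds=np.load("pics/side0.npy")
hsv=cv2.cvtColor(s,cv2.COLOR_BGR2HSV);print("side px",hsv[188,230],hsv[236,232])
m=cv2.inRange(hsv,(5,190,120),(22,255,255))
n,l,st,ce=cv2.connectedComponentsWithStats(m)
for i in range(1,n):
    if st[i,4]>60:
        Q=deproj("side",l==i,ds)*1000;Q=Q[Q[:,2]>15];print("side handle",ce[i],st[i,4],Q.mean(0),cv2.minAreaRect(Q[:,:2].astype(np.float32)))
m=np.load("pics/side_loupe_302.npy");v,u=np.nonzero(m);
n,l,st,ce=cv2.connectedComponentsWithStats(((s.min(2)>120)&cv2.dilate(m.astype(np.uint8),np.ones((5,5))).astype(bool)).astype(np.uint8))
i=1+np.argmax(st[1:,4]);v,u=np.nonzero(l==i);P=onplane("side",np.c_[u,v],.010)[:,:2]*1000
print("side ring",st[i],cv2.minEnclosingCircle(P.astype(np.float32)),P.mean(0))
for cam,f,d in(("top","pics/top_tin_298.npy",dt),("side","pics/side_tin_334.npy",ds)):
    m=cv2.dilate(np.load(f).astype(np.uint8),np.ones((5,5))).astype(bool)
    P=deproj(cam,m,d)*1000;Q=P[(P[:,2]>51)&(P[:,2]<62)]
    print(cam,"lidtop",cv2.minAreaRect(Q[:,:2].astype(np.float32)),Q.mean(0),np.median(Q[:,2]))
    Q=P[(P[:,2]>38)&(P[:,2]<52)];print("  flange-ish",len(Q),np.median(Q,0))
a=np.hstack([cv2.resize(p[150:220,260:340],(400,350),interpolation=cv2.INTER_CUBIC),cv2.resize(s[185:265,285:385],(400,320),interpolation=cv2.INTER_CUBIC)[:350] if 0 else cv2.resize(s[185:265,285:385],(400,350),interpolation=cv2.INTER_CUBIC)])
# hypothesis overlay
cv2.imwrite("pics/tin.png",a)
E
```

```text
side px [ 13 151 135] [ 14 161 226]
side ring [ 307  306   40   35 1114] ((528.3528442382812, -244.27113342285156), 40.586063385009766) [ 527.7 -244.9]
top lidtop ((666.85302734375, -17.96265411376953), (146.93307495117188, 150.10562133789062), 9.131678581237793) [670.2 -17.6  56.2] 56.148527745353285
  flange-ish 439 [632.9 -22.6  49.8]
side lidtop ((669.3148193359375, -19.706947326660156), (140.74609375, 153.58998107910156), 9.007884979248047) [671.2 -25.2  55.8] 55.83313204325718
  flange-ish 450 [613.3 -68.9  47.8]
```

View pics/tin.png

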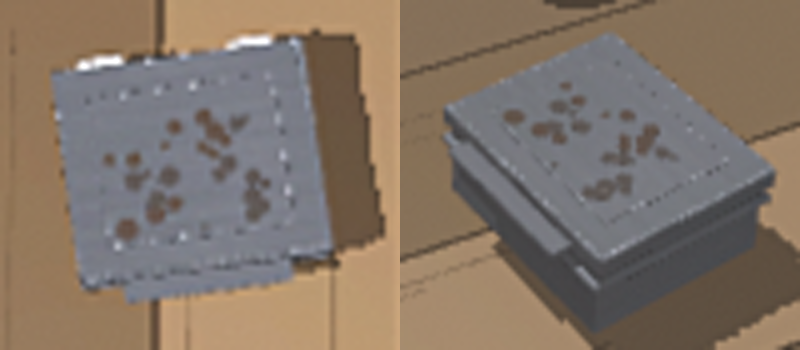

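```bash
python3 - <<'E'
from h import *
np.set_printoptions(precision=1,suppress=True)
T=np.array([[276.2,208],[326.2,201],[320.4,157.6],[270.8,164.4]])-.4
S=np.array([[296.25,209.5],[335,243.3],[378.25,225],[338,192.5]])-.4
from scipy.optimize import least_squares
loc=np.array([[-63,75],[-63,-75],[67,-75],[67,75]],float)
for n,c in(("top",T),("side",S)):
    P=onplane(n,c,.056)[:,:2]*1000;print(n,P.tolist(),np.linalg.norm(np.diff(P,axis=0),axis=1))
    f=lambda v:(loc*[1,1]+np.array([(v[3] if len(v)>3 else 0),0]))@np.array([[np.cos(v[2]),np.sin(v[2])],[-np.sin(v[2]),np.cos(v[2])]])+v[:2]
    fr=lambda v:((f(v)-P)[:2 if 0 else 4]).ravel()
    r=least_squares(fr,[670,-18,.16]);print(r.x,np.degrees(r.x[2]),r.fun)
o,R=tool();print(o["q"],o["t"])
E
```

```text
top [[594.5357563797094, 45.96388894081554], [617.8219586761776, -100.30864239483255], [747.2028871451574, -82.14534227847577], [724.1792341657894, 64.30118260120989]] [148.1 130.6 148.2]
[669.  -18.3   0.1] 8.570054056217565 [ 0.9  0.5  0.  -1.6 -0.8 -0.4 -0.1  1.5]
side [[599.2164570130257, 43.586056265879634], [624.117883412288, -98.93724196093534], [743.3539158840923, -86.10614607307943], [723.9724523571111, 62.696177463255175]] [144.7 119.9 150.1]
[670.7 -20.    0.1] 8.1456033419515 [-1.5  1.8 -5.2 -4.2  4.3  1.4  2.4  1.1]
[-1.3  0.5  0.   1.6 -0.   1.1 -0.1] 0.95
```

>>> apply_moves(
  increments=[50,0,0,0,-10.1,50,0,0,0,-10.1,50,-28.5,-36.7,0,0,50,-28.5,-36.7,0,0,50,-28.5,-36.7,0,0,50,-28.5,-36.7,0,0,50,-28.5,-36.7,0,0,50,-28.5,-36.7,0,0,50,-28.5,-36.7,0,0,50,-28.5,-36.7,0,0,50,-28.5,-36.7,0,0,50,-28.5,-36.7,0,0],
  squeeze=80,
)

```text
t: 2.45
eef_pos: [0.5289, 0.2646, 0.2315]
tool_rot: [0.001, -0.011, 1.0, 0.002]
contact_force: [0.7, 1.5, -0.2]
gripper_width: 0.586
```

```bash
cat > st.py <<'E'
from h import *
np.set_printoptions(precision=4,suppress=True)
o,R=tool();print("t",o["t"],"pos",o["eef_pos"]*1000,"tx",R[:,0],"tz",R[:,2],"F",o["contact_force"],"w",o["gripper_width"]*85.4,"q",o["q"])
E
python3 st.py
```

```text
t 2.45 pos [528.8815 264.5739 231.4509] tx [-0.9998 -0.0216 -0.0012] tz [ 0.0011  0.0048 -1.    ] F [ 0.7199  1.5079 -0.1719] w 50.061456676268186 q [-0.6408  0.3375  0.0931  1.7696 -0.04    1.0327  1.0599]
```

>>> apply_moves(
  increments=[50,6,0.7,45,0.6,50,6,0.7,45,0.6,50,0,0,45,0,50,0,0,35,0,50,0,0,10,0,50,0,0,0,0,50,0,0,0,0],
)

```text
t: 3.32
eef_pos: [0.5247, 0.2629, 0.0511]
tool_rot: [0.005, 0.005, 1.0, 0.004]
contact_force: [0.5, 0.1, -0.4]
gripper_width: 0.587
```

```bash
python3 st.py; python3 - <<'E'
from h import *
p,_=read_camera("side");q,_=read_camera("top")
cv2.imwrite("pics/s1.png",np.hstack([cv2.resize(p[120:240,170:310],(400,343)),cv2.resize(q[160:280,150:290],(400,343))]))
E
```

```text
t 3.325 pos [524.7326 262.9174  51.0623] tx [-0.9999  0.0101 -0.0105] tz [ 0.0106  0.0079 -0.9999] F [ 0.4506  0.0741 -0.4499] w 50.12559885698707 q [-0.626   0.5553  0.0727  1.9193 -0.0644  0.656   1.0471]
```

View pics/s1.png

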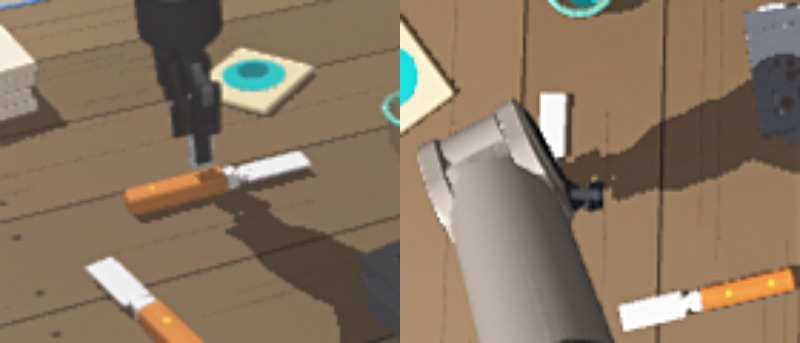

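The side view shows the fingers straddling the handle line at about (200,165). I'll descend the rest of the way and close.

>>> apply_moves(
  increments=[50,4,1.5,20,-0.6,50,3,1,15,0,50,0,0,8,0,50,0,0,3,0,50,0,0,0,0],
)

```text
t: 4.05
eef_pos: [0.5211, 0.2674, 0.0072]
tool_rot: [0.008, 0.0, 1.0, 0.006]
contact_force: [-0.0, 0.4, 0.4]
gripper_width: 0.584
```

```bash
python3 st.py
```

```text
t 4.05 pos [521.0703 267.4229   7.208 ] tx [-0.9999  0.0002 -0.0169] tz [ 0.0169  0.0117 -0.9998] F [-0.0213  0.415   0.3938] w 49.85971526737811 q [-0.627   0.6211  0.0609  1.94   -0.0677  0.5618  1.0498]
```

>>> apply_moves(
  increments=[50,2,-1,4,0,50,0,0,0,0,15,0,0,0,0,15,0,0,0,0,15,0,0,0,0,15,0,0,0,0],
  squeeze=80,
)

```text
t: 4.8
eef_pos: [0.5197, 0.2666, 0.004]
tool_rot: [0.009, 0.0, 1.0, 0.006]
contact_force: [-0.6, -0.4, -0.9]
gripper_width: 0.256
```

```bash
python3 st.py
```

```text
t 4.8 pos [519.7038 266.5782   4.0463] tx [-0.9998  0.0006 -0.0182] tz [ 0.0182  0.0125 -0.9998] F [-0.5938 -0.4334 -0.92  ] w 21.89379508482149 q [-0.6266  0.624   0.0602  1.9457 -0.0681  0.5517  1.0498]
```

>>> apply_moves(
  increments=[15,0,0,-8,0,15,0,0,-15,0,15,0,0,-20,0,15,0,0,-20,0,15,0,0,-20,0,15,0,0,-20,0,15,0,0,-10,0,15,0,0,0,0],
)

```text
t: 5.8
eef_pos: [0.5181, 0.2652, 0.1265]
tool_rot: [0.011, 0.0, 1.0, 0.007]
contact_force: [0.7, 0.4, -2.0]
gripper_width: 0.256
```

```bash
python3 st.py;  python3 - <<'E'
from h import *
p,d=read_camera("side");
cv2.imwrite("pics/s2.png",cv2.resize(p[80:260,150:390],(800,600)));np.save("pics/s2.npy",d);cv2.imwrite("pics/s2r.png",p)
E
```

```text
t 5.8 pos [518.0978 265.1542 126.4929] tx [-0.9998  0.001  -0.0214] tz [ 0.0215  0.0146 -0.9997] F [ 0.7048  0.3738 -1.9952] w 21.85759208057831 q [-0.646   0.4337  0.0844  1.9016 -0.0513  0.7823  1.0359]
```

View pics/s2.png

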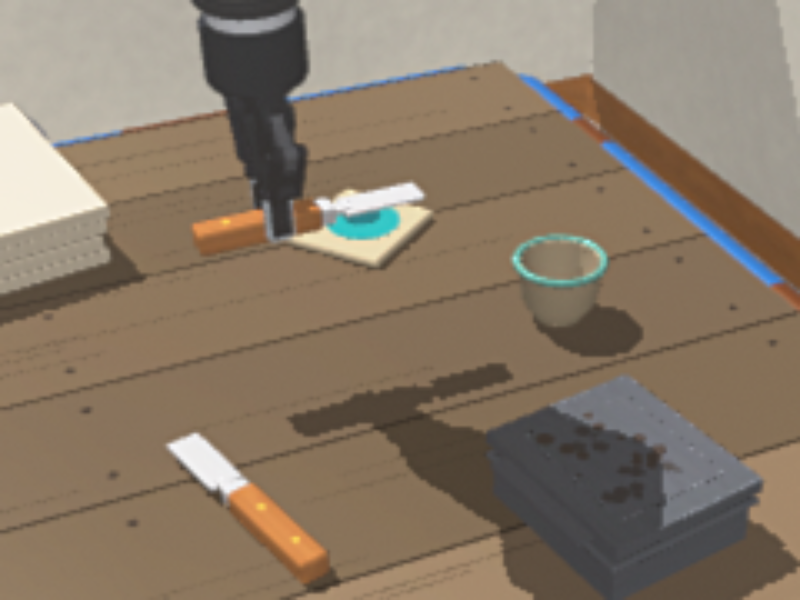

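```bash
python3 - <<'E'
from h import *
np.set_printoptions(precision=1,suppress=True)
d=np.load("pics/s2.npy");p=cv2.imread("pics/s2r.png")
m=np.zeros(d.shape,bool);m[130:150,240:282]=1
P=deproj("side",m&(p.min(2)>175),d)*1000
P=P[(P[:,2]>110)&(P[:,2]<160)]
print(len(P),P.min(0),P.max(0),np.median(P,0)); i=P[:,0]>P[:,0].max()-8;print(P[i].mean(0))
A=np.c_[P[:,:2],np.ones(len(P))];print(np.linalg.lstsq(A,P[:,2],rcond=None)[0].tolist())
w=np.linalg.svd(P[:,:2]-P[:,:2].mean(0))[2][0];print(w)
for k in([641,265,133],[641,252,133],[641,278,133]): print(project("side",np.array(k)/1000))
E
```

```text
146 [555.9 249.1 130.5] [641.4 281.2 141.4] [603.1 262.9 133.2]
[637.4 263.8 132.7]
[-0.050915800306710314, -0.020547296308406904, 169.7947105996508]
[-1. -0.]
[[274.8 136.5]]
[[276.7 138.6]]
[[272.9 134.4]]
```

>>> apply_moves(
  increments=[15,0,0,0,-8.8,15,6,-15,0,0,15,11,-30,0,0,15,11,-30,0,0,15,11,-30,0,0,15,11,-30,0,0,15,11,-30,0,0,15,11,-30,0,0,15,11,-30,0,0,15,11,-30,0,0,15,6,-15,0,0,15,0,0,0,0],
)

```text
t: 7.35
eef_pos: [0.4439, -0.0364, 0.1143]
tool_rot: [0.003, -0.057, 0.998, 0.004]
contact_force: [-0.5, -0.2, -1.0]
gripper_width: 0.258
```

```bash
cat >> st.py <<'E'
a=np.radians(8.8);tx=np.array([np.cos(a),np.sin(a),0]);ty=np.array([-np.sin(a),np.cos(a),0]);O=np.array([669.5,-18.8,0])
k=-R[:,0];K=np.array([k[0],k[1],k[2]-.0182]);tip=o["eef_pos"]*1000+122.5*K+np.array([0,0,6.0])
print("tool yaw err deg (want 0)",np.degrees(np.arctan2(k[1],k[0]))-8.8,"tip in tin",(tip-O)@tx,(tip-O)@ty,tip[2],"pitch",K[2])
E
python3 st.py
```

```text
t 7.35 pos [443.9451 -36.4398 114.3377] tx [-0.9934 -0.1143 -0.0057] tz [ 0.0049  0.0075 -1.    ] F [-0.5396 -0.2233 -1.0003] w 22.054723523366917 q [-0.1649  0.2676  0.1289  2.2032 -0.0666  0.6688  1.6969]
tool yaw err deg (want 0) -2.239435288996086 tip in tin -103.19392491188867 12.287828833638434 118.80560207817963 pitch -0.012507222052402026
```

>>> apply_moves(
  increments=[15,0,-7,8,-2.2,15,0,-7,13,0,15,0,0,13,0,15,0,0,13,0,15,0,0,13,0,15,0,0,8,0,15,0,0,5,0,15,0,0,0,0],
)

```text
t: 8.35
eef_pos: [0.4471, -0.0456, 0.0359]
tool_rot: [0.002, -0.078, 0.997, 0.005]
contact_force: [-0.1, -1.3, -1.4]
gripper_width: 0.257
```

```bash
python3 st.py
```

```text
t 8.35 pos [447.0783 -45.5834  35.8955] tx [-0.988  -0.1546 -0.0055] tz [ 0.0041  0.0094 -0.9999] F [-0.061  -1.348  -1.3603] w 21.924550930833863 q [-0.1104  0.4266  0.0952  2.2359 -0.1057  0.4787  1.7961]
tool yaw err deg (want 0) 0.0931977131327244 tip in tin -101.40298433867784 7.758498384925319 40.34077066025414 pitch -0.012691831918319196
```

```bash
python3 - <<'E'
from h import *
np.set_printoptions(precision=1,suppress=True)
p,d=read_camera("side")
cv2.imwrite("pics/s3.png",cv2.resize(p[150:300,210:390],(720,600),interpolation=cv2.INTER_CUBIC))
hsv=cv2.cvtColor(p,cv2.COLOR_BGR2HSV)
m=np.zeros(d.shape,bool);m[200:260,240:330]=1
m&=p.min(2)>150
v,u=np.nonzero(m);print(len(u),u.min(),u.max(),v.min(),v.max())
P=deproj("side",m,d)*1000;print(np.median(P,0),P.min(0),P.max(0))
a=np.radians(8.8);ex=np.array([np.cos(a),np.sin(a),0]);ey=np.array([-np.sin(a),np.cos(a),0]);O=np.array([669.5,-18.8,0])
X=(P-O)@ex;print("tin x max",X.max(),np.polyfit(X,P[:,2],1),"tip z",P[X>X.max()-10][:,2].mean())
E
```

```text
314 240 300 200 250
[529.6 -35.4  41.6] [ 430.  -101.5   -2. ] [580.4  30.4 214.9]
tin x max -80.48851942718129 [  -1.1 -102.8] tip z -1.1571825840863137
```

View pics/s3.png

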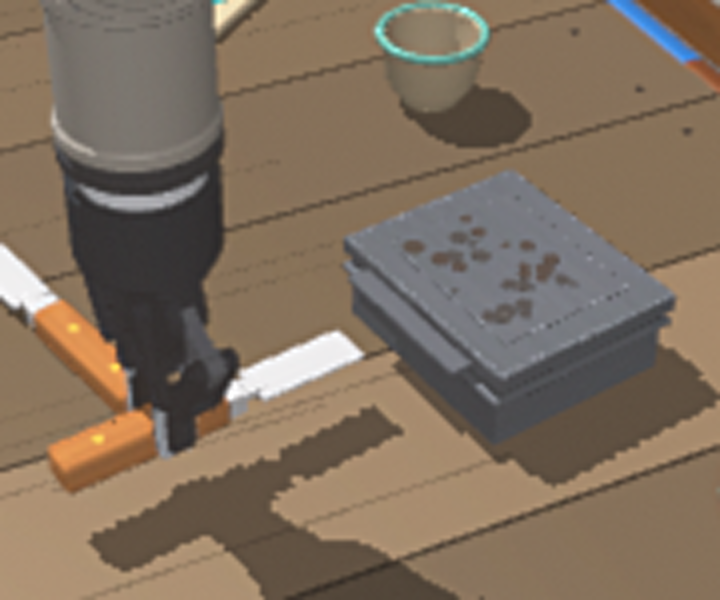

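The blade's top face reads z≈41.6 (its mid-plane about 40.4). The tip, at crop (352,343), points at the middle of the flange at (407,318). I'll insert it now.

>>> apply_moves(
  increments=[15,-8,-1,0,0,15,-8,-1,0,0,15,-7,-1,0,0,15,-4,0,0,0,15,-2,0,0,0,15,0,0,0,0],
)

```text
t: 9.15
eef_pos: [0.4801, -0.044, 0.0375]
tool_rot: [0.004, -0.077, 0.997, 0.004]
contact_force: [-0.7, -0.2, -1.1]
gripper_width: 0.257
```

```bash
python3 st.py;  python3 - <<'E'
from h import *
p,d=read_camera("side")
cv2.imwrite("pics/s4.png",cv2.resize(p[170:270,260:380],(720,600),interpolation=cv2.INTER_CUBIC))
E
```

```text
t 9.15 pos [480.0763 -43.976   37.4863] tx [-0.988  -0.1544 -0.0091] tz [ 0.0077  0.0095 -0.9999] F [-0.7269 -0.1582 -1.1161] w 21.96914460624926 q [-0.1122  0.4587  0.0977  2.1651 -0.1069  0.5142  1.7941]
tool yaw err deg (want 0) 0.08047021197623572 tip in tin -68.55060849771816 4.271589409816809 42.36928381154186 pitch -0.009118486339951678
```

View pics/s4.png

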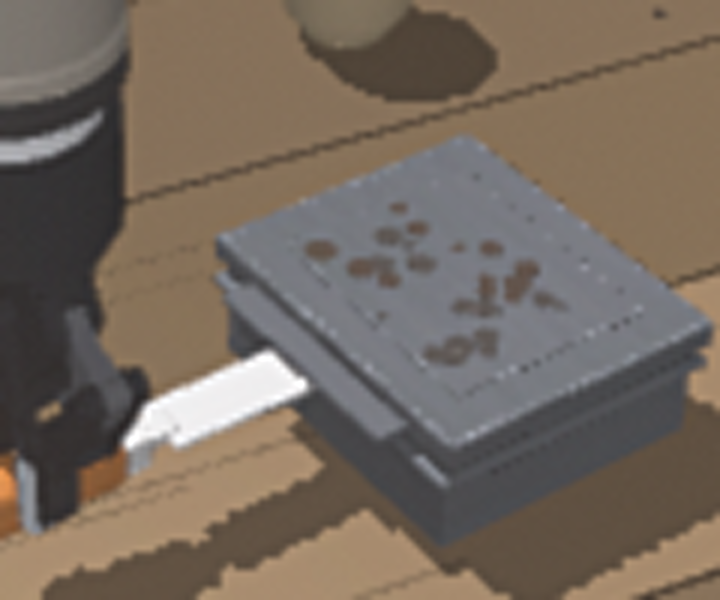

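```bash
cat > arc.py <<'E'
import sys
exec(open("st.py").read())
x=(tip-O)@tx;z=tip[2]+1.25
prev=(x,z)
for th in map(float,sys.argv[2:]):
    r=float(sys.argv[1]);c=np.array([67,48])+r*np.array([-np.cos(th),np.sin(th)])+2*np.array([-np.sin(th),-np.cos(th)])
    print(th,"tx %.1f tz %.1f"%(-(c[0]-prev[0]),-(c[1]-prev[1])));prev=c
rx,rz=x-67,z-48;print("cur r",np.hypot(rx,rz),"theta",np.arctan2(rz,-rx)+2/135)
E
python3 arc.py 135 .03 .1 .17 .24 .31 .38 .45 .52|tail -9
```

```text
0.03 tx -0.7 tz -6.5
0.1 tx -0.5 tz -9.4
0.17 tx -1.1 tz -9.4
0.24 tx -1.8 tz -9.3
0.31 tx -2.4 tz -9.1
0.38 tx -3.1 tz -8.9
0.45 tx -3.7 tz -8.7
0.52 tx -4.3 tz -8.4
cur r 135.8048473016898 theta -0.017875295289520324
```

>>> apply_moves(
  increments=[15,0,0,-4,0,15,0,0,-6,0,15,-0.5,0,-9,0,15,-1,0,-9,0,15,-2,0,-9,0,15,0,0,0,0],
)

```text
t: 9.95
eef_pos: [0.4825, -0.0437, 0.0774]
tool_rot: [0.004, -0.077, 0.997, 0.005]
contact_force: [0.5, -0.7, -2.0]
gripper_width: 0.259
```

```bash
python3 arc.py 135 .38 .45 .52 .59 .66 .73 .8 .87 .94;  python3 - <<'E'
from h import *
p,d=read_camera("side")
cv2.imwrite("pics/s5.png",cv2.resize(p[170:270,260:380],(720,600),interpolation=cv2.INTER_CUBIC))
E
```

```text
t 9.95 pos [482.5153 -43.7441  77.3626] tx [-0.988  -0.1545 -0.0083] tz [ 0.0069  0.0097 -0.9999] F [ 0.4536 -0.7172 -2.0045] w 22.109146564314077 q [-0.1269  0.3874  0.1141  2.1419 -0.0918  0.6094  1.7798]
tool yaw err deg (want 0) 0.0860476130166834 tip in tin -66.104058103975 4.1395162877511025 82.14882756249644 pitch -0.009908312714595439
0.38 tx -7.0 tz -12.8
0.45 tx -3.7 tz -8.7
0.52 tx -4.3 tz -8.4
0.59 tx -4.9 tz -8.1
0.66 tx -5.4 tz -7.7
0.73 tx -5.9 tz -7.3
0.8 tx -6.4 tz -6.9
0.87 tx -6.9 tz -6.4
0.94 tx -7.3 tz -5.9
cur r 137.73077824707778 theta 0.27474662001860545
```

View pics/s5.png

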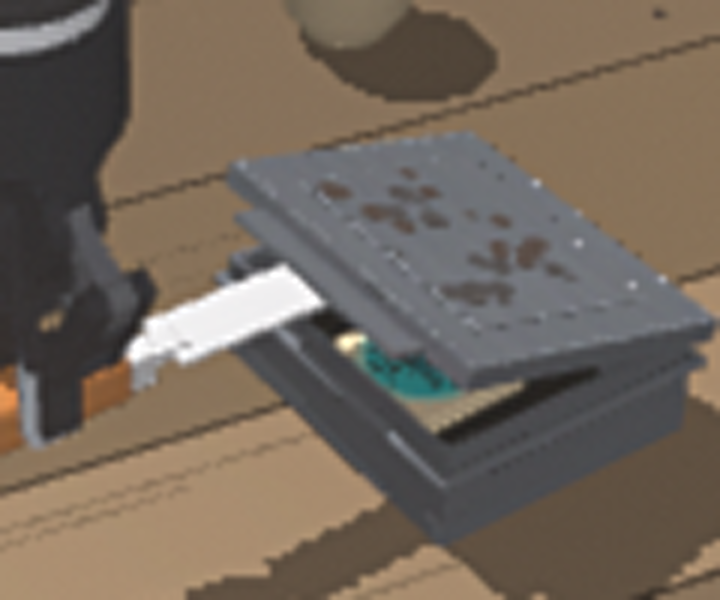

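The lid is rising, with the blade still under the flange. I'll continue along the arc, bringing the tip slightly inward.

>>> apply_moves(
  increments=[15,-4,0,-6,0,15,-4,0,-7,0,15,-4,0,-8,0,15,-5,0,-8,0,15,-5,0,-8,0,15,-6,0,-7,0,15,-6,0,-7,0,15,0,0,0,0],
)

```text
t: 11.0
eef_pos: [0.5168, -0.0388, 0.1313]
tool_rot: [0.002, -0.077, 0.997, 0.005]
contact_force: [-0.8, -0.3, -1.8]
gripper_width: 0.257
```

```bash
python3 arc.py 133 .8 .87 .94 1.01 1.08 1.15 1.22 1.29 1.36 1.43 1.5 1.57 1.64 1.71
```

```text
t 11.0 pos [516.7986 -38.8131 131.3126] tx [-0.988  -0.1543 -0.0051] tz [ 0.0036  0.0095 -0.9999] F [-0.7993 -0.2931 -1.8009] w 21.987900435228656 q [-0.1463  0.3465  0.1294  2.0302 -0.0769  0.7651  1.7565]
tool yaw err deg (want 0) 0.07542985085081 tip in tin -31.467211007325805 3.7448993175865475 135.70206954712899 pitch -0.013147419146910373
0.8 tx -4.4 tz -5.1
0.87 tx -6.8 tz -6.4
0.94 tx -7.2 tz -5.9
1.01 tx -7.6 tz -5.3
1.08 tx -8.0 tz -4.8
1.15 tx -8.3 tz -4.2
1.22 tx -8.6 tz -3.6
1.29 tx -8.8 tz -3.0
1.36 tx -9.0 tz -2.4
1.43 tx -9.1 tz -1.8
1.5 tx -9.2 tz -1.1
1.57 tx -9.3 tz -0.5
1.64 tx -9.3 tz 0.2
1.71 tx -9.3 tz 0.8
cur r 132.69612775163597 theta 0.7494872529961644
```

>>> apply_moves(
  increments=[15,-4,0,-4,0,15,-7,0,-6,0,15,-7,0,-6,0,15,-7.5,0,-5,0,15,-8,0,-5,0,15,-8,0,-4,0,15,-8,0,-3,0,15,0,0,0,0],
)

```text
t: 12.0
eef_pos: [0.5698, -0.0307, 0.1668]
tool_rot: [0.003, -0.078, 0.997, 0.005]
contact_force: [-0.5, 0.5, -1.3]
gripper_width: 0.259
```

```bash
python3 arc.py 130 1.22 1.29 1.36 1.43 1.5 1.57 1.64 1.71 1.78;  python3 - <<'E'
from h import *
p,d=read_camera("side")
cv2.imwrite("pics/s6.png",cv2.resize(p[120:270,220:400],(720,600),interpolation=cv2.INTER_CUBIC))
E
```

```text
t 12.0 pos [569.7784 -30.7222 166.8497] tx [-0.988  -0.1546 -0.0061] tz [ 0.0047  0.0095 -0.9999] F [-0.5398  0.5068 -1.3048] w 22.117919727355442 q [-0.1578  0.3759  0.1356  1.8835 -0.0765  0.8818  1.7429]
tool yaw err deg (want 0) 0.0922762549652294 tip in tin 22.125982308020202 3.671446046014332 171.3638924923719 pitch -0.012128663592653728
1.22 tx 1.7 tz 3.2
1.29 tx -8.6 tz -3.0
1.36 tx -8.8 tz -2.3
1.43 tx -8.9 tz -1.7
1.5 tx -9.0 tz -1.1
1.57 tx -9.1 tz -0.5
1.64 tx -9.1 tz 0.2
1.71 tx -9.1 tz 0.8
1.78 tx -9.0 tz 1.4
cur r 132.4473467681423 theta 1.2399630943817295
```

View pics/s6.png

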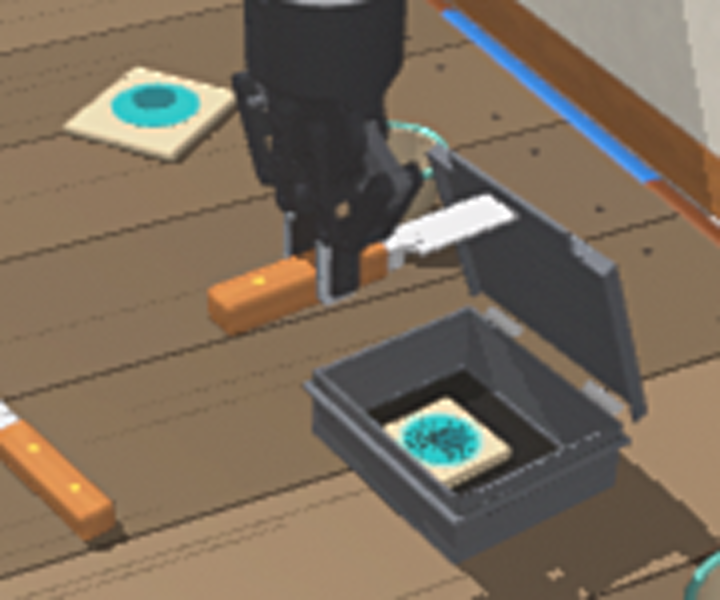

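>>> apply_moves(
  increments=[15,-7,0,-3,0,15,-9,0,-2.5,0,15,-9,0,-2,0,15,-9,0,-1.5,0,15,-9,0,-1,0,15,-9,0,0,0,15,-9,0,0,0,15,-7,0,0,0,15,0,0,0,0],
)

```text
t: 13.18
eef_pos: [0.6408, -0.0196, 0.1767]
tool_rot: [0.002, -0.077, 0.997, 0.005]
contact_force: [-0.1, -0.7, -1.5]
gripper_width: 0.26
```

```bash
python3 arc.py 130 1.8;  python3 - <<'E'
from h import *
p,d=read_camera("side")
cv2.imwrite("pics/s7.png",cv2.resize(p[120:270,220:400],(720,600),interpolation=cv2.INTER_CUBIC))
E
```

```text
t 13.175 pos [640.8442 -19.6412 176.6738] tx [-0.988  -0.1545 -0.0041] tz [ 0.0027  0.0094 -1.    ] F [-0.0858 -0.6749 -1.5025] w 22.19804487357829 q [-0.1629  0.4743  0.1376  1.7032 -0.0874  0.9667  1.7351]
tool yaw err deg (want 0) 0.08818386695548242 tip in tin 94.05168139219515 3.741163309887131 180.94847985359146 pitch -0.014084275719097499
1.8 tx -0.5 tz 7.1
cur r 136.89786507159135 theta 1.7845251246110203
```

View pics/s7.png

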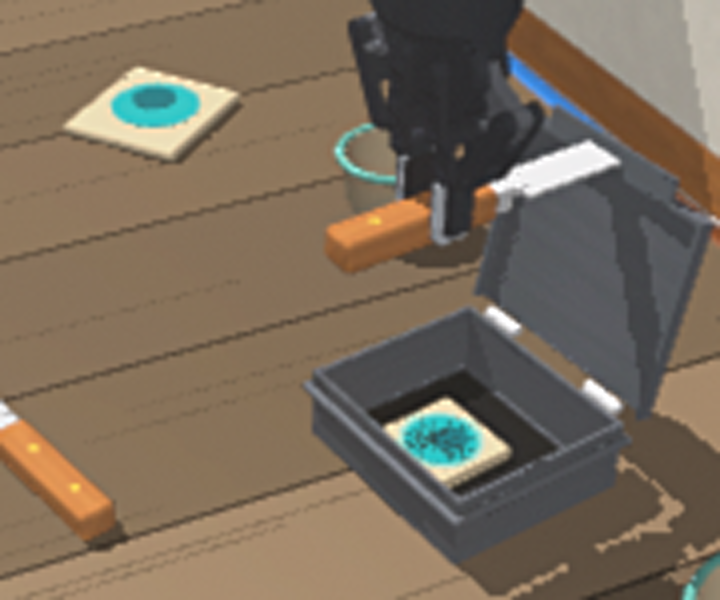

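>>> apply_moves(
  increments=[15,8,0,0,0,15,18,0,0,0,15,25,0,0,0,15,25,0,0,0,15,25,0,0,0,15,15,12,0,0,15,5,25,5,0,15,-5,30,10,0,15,-6,32,10,0,15,-6,32,10,0,15,-6,32,10,0,15,-6,32,10,0],
)

```text
t: 14.72
eef_pos: [0.5114, 0.1578, 0.1256]
tool_rot: [0.006, -0.072, 0.997, 0.005]
contact_force: [0.3, -0.2, -2.0]
gripper_width: 0.255
```

```bash
python3 st.py
```

```text
t 14.725 pos [511.392  157.7566 125.5791] tx [-0.9895 -0.1443 -0.0119] tz [ 0.0106  0.0099 -0.9999] F [ 0.2584 -0.157  -2.01  ] w 21.740260563554802 q [-0.4591  0.3737  0.0567  1.9996 -0.0373  0.7555  1.3362]
tool yaw err deg (want 0) -0.5033314639310156 tip in tin -6.749614316529369 197.59044842264097 130.8085623743505 pitch -0.0062902123673856634
```

>>> apply_moves(
  increments=[15,-5,30,5,0,15,-5,28,10,0,15,-3,20,15,0,15,0,8,15,0,15,0,0,15,0,15,0,0,14,0,15,0,0,12,0,15,0,0,8,0,15,0,0,4,0,15,0,0,0,0],
)

```text
t: 15.98
eef_pos: [0.5114, 0.2451, 0.0228]
tool_rot: [0.006, -0.071, 0.997, 0.004]
contact_force: [1.2, -0.6, -1.0]
gripper_width: 0.256
```

```bash
python3 st.py
```

```text
t 15.975 pos [511.3924 245.0893  22.8004] tx [-0.9898 -0.1421 -0.0116] tz [ 0.0106  0.008  -0.9999] F [ 1.1885 -0.5911 -1.    ] w 21.897326509143294 q [-0.5808  0.5763  0.0316  1.9737 -0.0337  0.5788  1.1871]
tool yaw err deg (want 0) -0.6314193212794148 tip in tin 6.609180404352404 283.6212497901638 27.994278145379894 pitch -0.006580798019362748
```

>>> apply_moves(
  increments=[15,0,0,7,0,15,0,0,6,0,15,0,0,3,0,15,0,0,1.5,0,15,0,0,0.5,0,15,0,0,0,0],
)

```text
t: 16.73
eef_pos: [0.5124, 0.2458, 0.0045]
tool_rot: [0.006, -0.071, 0.997, 0.004]
contact_force: [-0.0, 0.1, -1.4]
gripper_width: 0.256
```

```bash
python3 st.py
```

```text
t 16.725 pos [512.3585 245.8279   4.516 ] tx [-0.9897 -0.1423 -0.0135] tz [ 0.0123  0.0091 -0.9999] F [-0.0057  0.0734 -1.428 ] w 21.841381567387415 q [-0.579   0.6077  0.0291  1.9765 -0.0346  0.5426  1.1878]
tool yaw err deg (want 0) -0.6211623712783059 tip in tin 7.674240747119478 284.22536305749674 9.940135153542247 pitch -0.004701295052517377
```

>>> apply_moves(
  increments=[15,0,0,0.7,0,50,0,0,0,0,50,0,0,0,0,50,0,0,0,0,50,0,0,-8,0,50,0,0,-20,0,50,0,0,-25,0,50,0,0,-25,0,50,0,0,-25,0,50,0,0,-15,0,50,0,0,0,0],
)

```text
t: 18.1
eef_pos: [0.5114, 0.245, 0.1286]
tool_rot: [0.008, -0.071, 0.997, 0.005]
contact_force: [0.2, 0.5, 0.0]
gripper_width: 0.589
```

```bash
python3 st.py;python3 - <<'E'
from h import *
p,d=read_camera("side")
cv2.imwrite("pics/s8.png",p);np.save("pics/s8.npy",d)
q,d=read_camera("top");cv2.imwrite("pics/t8.png",q);np.save("pics/t8.npy",d)
E
```

```text
t 18.1 pos [511.3824 244.9747 128.6022] tx [-0.9897 -0.1421 -0.0159] tz [ 0.0146  0.0105 -0.9998] F [0.1875 0.4674 0.0404] w 50.26771329898179 q [-0.5917  0.4128  0.0449  1.9269 -0.0274  0.7846  1.182 ]
tool yaw err deg (want 0) -0.6286680594774996 tip in tin 6.574642662977057 283.5155163844765 134.32130474758833 pitch -0.0022931130189073716
```

View pics/s8.png

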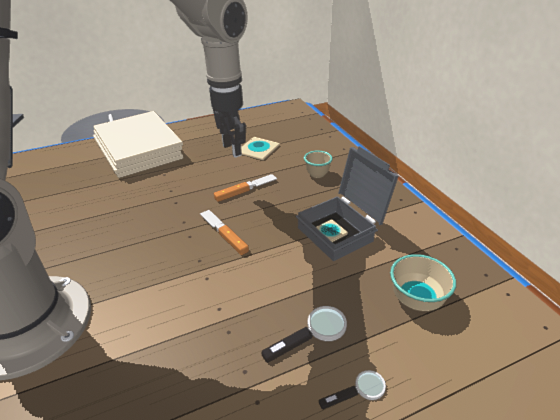

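View pics/t8.png

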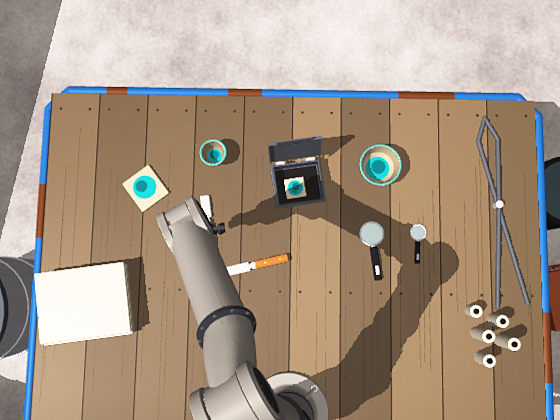

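The lid stands past upright and the scraper lies flat on the deck at side (247,188). The tile shows at top (294,187) and side (332,231). I'll measure the tile and the lens now.

```bash
python3 - <<'E'
from h import *
np.set_printoptions(precision=1,suppress=True)
a=np.radians(8.8);ex=np.array([np.cos(a),np.sin(a)]);ey=np.array([-np.sin(a),np.cos(a)]);O=np.array([669.5,-18.8])
for cam in("top","side"):
    read_camera(cam)
    for th in("tile","loupe","knife"):
        for r in outline_of(cam,th):
            if r["p"]<.3: continue
            m=r["pixels"];v,u=np.nonzero(m)
            z={"tile":.012,"loupe":.012,"knife":.015}[th]
            P=onplane(cam,np.c_[u,v],z)[:,:2]*1000
            print(cam,th,round(r["p"],2),r["extent"],m.sum(),"mean",P.mean(0),cv2.minAreaRect(P.astype(np.float32)),"tin",(P.mean(0)-O)@ex,(P.mean(0)-O)@ey)
p=cv2.imread("pics/s8.png");q=cv2.imread("pics/t8.png")
cv2.imwrite("pics/tile.png",np.hstack([cv2.resize(q[160:210,270:330],(400,333),interpolation=cv2.INTER_CUBIC),cv2.resize(p[205:255,300:360],(400,333),interpolation=cv2.INTER_CUBIC)]))
cv2.imwrite("pics/lp.png",np.hstack([cv2.resize(q[215:285,345:400],(360,458),interpolation=cv2.INTER_CUBIC),cv2.resize(p[295:370,255:355],(440,330),interpolation=cv2.INTER_CUBIC)[:458] if 0 else cv2.resize(p[295:370,255:355],(440,458),interpolation=cv2.INTER_CUBIC)]))
E
```

```text
top tile 0.93 [295.4, 185.7, 26.1, 24.7] 420 mean [661.1 -10.7] ((660.4007568359375, -10.520820617675781), (63.311405181884766, 63.12954330444336), 10.295491218566895) tin -7.061459175653724 9.281206353945358
top loupe 0.97 [372.5, 253.2, 22.6, 57.3] 741 mean [ 495.8 -243.9] ((475.33135986328125, -240.18380737304688), (172.72447204589844, 71.807861328125), 0.041933100670576096) tin -206.06516830996617 -195.83342395308372
top loupe 0.71 [418.5, 242.9, 13.7, 36.5] 320 mean [ 511.8 -376.7] ((498.2589416503906, -375.8965148925781), (44.86564636230469, 113.93085479736328), 89.44056701660156) tin -210.5616650364111 -329.6039219991155
top knife 0.83 [256.5, 264.8, 59.2, 21.8] 469 mean [430.   97.3] ((429.8505859375, 97.91905975341797), (24.657489776611328, 182.32913208007812), 13.862787246704102) tin -218.87270776331067 151.36287131196121
top knife 0.45 [207.0, 206.2, 10.0, 18.5] 159 mean [604.  258.7] ((599.6358032226562, 258.8992614746094), (66.59508514404297, 26.201114654541016), 11.212964057922363) tin -22.31659244016245 284.23090691348443
side tile 0.82 [330.8, 232.9, 30.0, 18.2] 364 mean [666.9 -16.1] ((666.9649658203125, -14.652820587158203), (51.41608810424805, 64.53873443603516), 10.4467191696167) tin -2.201324847403446 3.059470763279508
side loupe 0.63 [351.6, 388.5, 70.1, 39.2] 1142 mean [ 510.1 -384.8] ((499.8463439941406, -390.9141845703125), (117.75834655761719, 50.729984283447266), 8.817354202270508) tin -213.49047994608196 -337.3173911952767
side knife 0.86 [244.8, 188.1, 65.3, 28.6] 575 mean [531.1 241. ] ((541.2548828125, 243.87208557128906), (188.11094665527344, 48.9606819152832), 9.554713249206543) tin -96.98780479386646 277.864148804118
side knife 0.84 [224.1, 230.8, 48.3, 44.7] 630 mean [433.1  79.3] ((432.6022644042969, 87.73370361328125), (31.74898910522461, 190.95904541015625), 13.656689643859863) tin -218.62800040565014 133.09202650794825
```

View pics/tile.png

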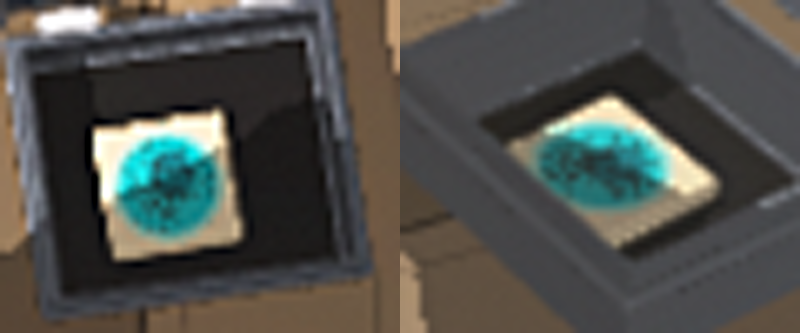

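View pics/lp.png

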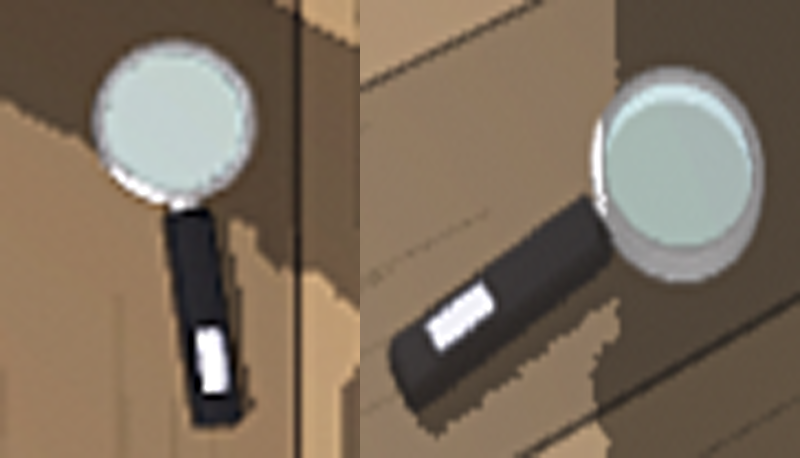

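```bash
python3 - <<'E'
from h import *
np.set_printoptions(precision=1,suppress=True)
print("tile", onplane("top",[294.7,187.5],.012)*1000, onplane("side",[329.9,229.4],.012)*1000)
print("lens", onplane("top",[371.2,233.1],.012)*1000, onplane("side",[327.4,323.0],.012)*1000)
print("handle", onplane("top",[[377.6,278.7],[373.1,246.6]],.016)*1000)
S=lambda x,y:[(x-360)/4.4+255-.4,y/6.107+295-.4]
print("handle side top edges far/near", onplane("side",[S(582,200),S(610,245),S(392,345),S(425,395)],.016)*1000)
q=cv2.imread("pics/t8.png")
m=(cv2.inRange(cv2.cvtColor(q,cv2.COLOR_BGR2HSV),(80,120,40),(100,255,255)));m[:, :280]=0;m[:,312:]=0;m[:170]=0;m[205:]=0
v,u=np.nonzero(m);print(len(u),u.mean(),v.mean(),onplane("top",[u.mean(),v.mean()],.012)*1000)
q=cv2.imread("pics/s8.png")
m=(cv2.inRange(cv2.cvtColor(q,cv2.COLOR_BGR2HSV),(80,120,30),(100,255,255)));m[:, :315]=0;m[:,350:]=0;m[:215]=0;m[245:]=0
v,u=np.nonzero(m);print(len(u),u.mean(),v.mean(),onplane("side",[u.mean(),v.mean()],.012)*1000)
E
```

```text
tile [[662.3  -9.8  12. ]] [[663.9 -11.2  12. ]]
lens [[ 528.2 -240.7   12. ]] [[ 527.5 -248.    12. ]]
handle [[ 393.  -258.7   16. ]
 [ 487.6 -245.6   16. ]]
handle side top edges far/near [[ 483.4 -242.    16. ]
 [ 486.8 -261.3   16. ]
 [ 391.5 -255.6   16. ]
 [ 397.4 -276.1   16. ]]
168 294.6488095238095 187.38690476190476 [[662.6  -9.6  12. ]]
146 330.04794520547944 229.44520547945206 [[664.2 -11.5  12. ]]
```

>>> apply_moves(
  increments=[70,5,-20,0,0,70,10,-40,0,0,70,10,-45,0,0,70,10,-45,0,0,70,10,-45,0,0,70,10,-45,0,0,70,10,-45,0,0,70,10,-45,0,0,70,10,-45,0,0,70,10,-40,0,0,70,10,-35,0,0,70,5,-15,0,0],
)

```text
t: 20.1
eef_pos: [0.4558, -0.2595, 0.1227]
tool_rot: [0.006, -0.066, 0.998, 0.002]
contact_force: [-0.6, 0.9, 0.4]
gripper_width: 0.823
```

```bash
python3 st.py
```

```text
t 20.1 pos [ 455.8143 -259.5226  122.7145] tx [-0.9912 -0.1322 -0.0117] tz [ 0.0111  0.0053 -0.9999] F [-0.6325  0.8851  0.4382] w 70.2505227483909 q [ 0.2482  0.3689  0.191   2.0287 -0.115   0.7456  2.2141]
tool yaw err deg (want 0) -1.2047964108758986 tip in tin -125.53278477254993 -207.7735217782928 127.91331079124558 pitch -0.006540211347515434
```

>>> apply_moves(
  increments=[70,-6,2,10,-0.3,70,-5,2,15,0,70,-2,1,20,0,70,0,0,18,0,70,0,0,12,0,70,0,0,5,0,70,0,0,0,0],
)

```text
t: 20.98
eef_pos: [0.4708, -0.2426, 0.0357]
tool_rot: [0.004, -0.074, 0.997, 0.005]
contact_force: [0.0, 0.2, 0.6]
gripper_width: 0.819
```

```bash
python3 st.py;python3 - <<'E'
from h import *
p,d=read_camera("side")
q,d=read_camera("top")
cv2.imwrite("pics/s9.png",np.hstack([cv2.resize(q[210:290,340:420],(400,400),interpolation=cv2.INTER_CUBIC),cv2.resize(p[280:370,255:355],(400,400),interpolation=cv2.INTER_CUBIC)]))
E
```

```text
t 20.975 pos [ 470.7896 -242.5818   35.7384] tx [-0.9889 -0.1481 -0.0096] tz [ 0.0081  0.011  -0.9999] F [0.0153 0.1524 0.5823] w 69.94417557321484 q [ 0.251   0.52    0.1448  2.056  -0.1574  0.5722  2.2286]
tool yaw err deg (want 0) -0.2853148787046713 tip in tin -108.11385009863376 -191.35760301396772 40.68847585058873 pitch -0.008570740402302228
```

View pics/s9.png

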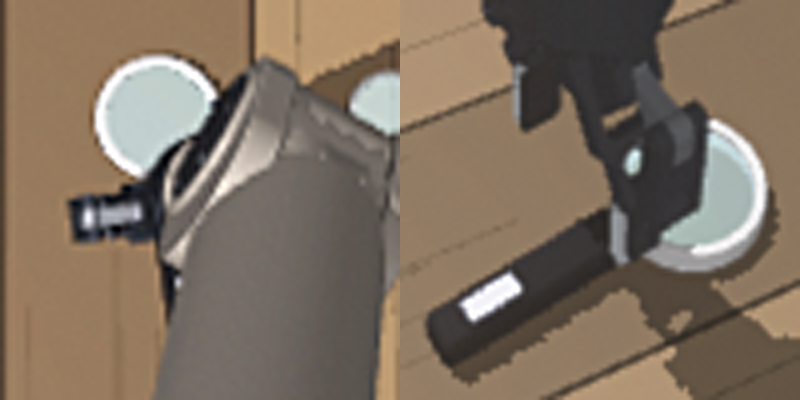

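```bash
python3 - <<'E'
from h import *
np.set_printoptions(precision=1,suppress=True)
S=lambda x,y:[(x-400)/4+255-.4,y*.225+280-.4]
A=onplane("side",[S(640,258),S(535,130)],.038)*1000;print(A,A.mean(0))
print(project("side",[[.4708,-.2426,.0357]]))
print("lens/handle", onplane("side",[S(580,215),S(430,325)],.016)*1000)
E
```

```text
[[ 481.3 -283.    38. ]
 [ 465.6 -206.2   38. ]] [ 473.5 -244.6   38. ]
[[299.2 323.2]]
lens/handle [[ 473.5 -239.    16. ]
 [ 390.7 -258.8   16. ]]
```

>>> apply_moves(
  increments=[70,1.5,-3,5,0.4,70,1.5,-3,10,0,70,0,0,9,0,70,0,0,5,0,70,0,0,2,0,70,0,0,0,0],
)

```text
t: 21.82
eef_pos: [0.4695, -0.2504, 0.0039]
tool_rot: [0.006, -0.07, 0.998, 0.004]
contact_force: [0.8, 0.4, -0.3]
gripper_width: 0.818
```

```bash
python3 st.py
```

```text
t 21.825 pos [ 469.5388 -250.3823    3.8618] tx [-0.9902 -0.139  -0.012 ] tz [ 0.0107  0.0097 -0.9999] F [ 0.7826  0.4314 -0.3226] w 69.87932224103184 q [ 0.2781  0.5787  0.1296  2.0597 -0.1732  0.5071  2.2484]
tool yaw err deg (want 0) -0.8078559437491872 tip in tin -110.55711676791466 -199.9919596938316 9.096854943650598 pitch -0.006244843006272921
```

>>> apply_moves(
  increments=[10,0,0,0,0,10,0,0,0,0,10,0,0,0,0,10,0,0,0,0,10,0,0,0,0,10,0,0,0,0],
  squeeze=80,
)

```text
t: 22.58
eef_pos: [0.4699, -0.2504, 0.0047]
tool_rot: [0.006, -0.07, 0.998, 0.004]
contact_force: [-0.0, 0.2, -0.1]
gripper_width: 0.235
```

```bash
python3 st.py;python3 - <<'E'
from h import *
p,d=read_camera("side")
q,d=read_camera("top")
cv2.imwrite("pics/s10.png",np.hstack([cv2.resize(q[210:290,340:420],(400,400),interpolation=cv2.INTER_CUBIC),cv2.resize(p[280:370,255:355],(400,400),interpolation=cv2.INTER_CUBIC)]))
E
```

```text
t 22.575 pos [ 469.8703 -250.3641    4.7148] tx [-0.9902 -0.1392 -0.0127] tz [ 0.0115  0.0096 -0.9999] F [-0.0125  0.205  -0.0902] w 20.05686690685654 q [ 0.2778  0.5771  0.1298  2.0595 -0.1731  0.5081  2.2483]
tool yaw err deg (want 0) -0.7953269711486328 tip in tin -110.2275439122107 -199.99790507671605 10.046454377524022 pitch -0.005455954680935312
```

View pics/s10.png

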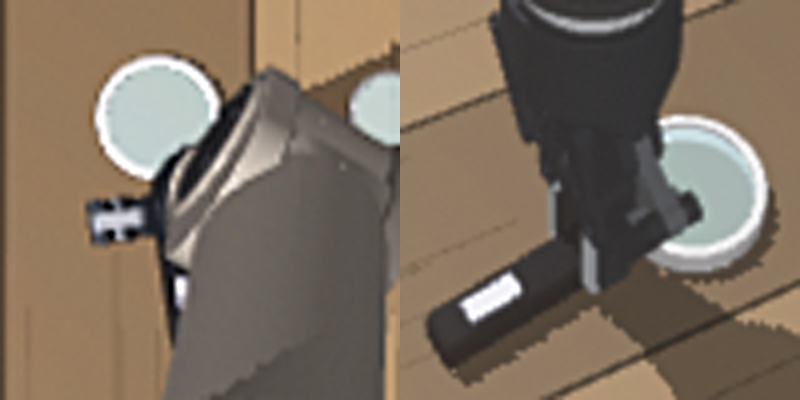

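>>> apply_moves(
  increments=[10,0,0,-5,0,10,0,0,-12,0,10,0,0,-18,0,10,0,0,-20,0,10,0,0,-20,0,10,0,0,-20,0,10,0,0,-15,0,10,0,0,-10,0,10,0,0,-3,0,10,0,0,0,0],
)

```text
t: 23.92
eef_pos: [0.468, -0.2516, 0.1361]
tool_rot: [0.007, -0.07, 0.998, 0.004]
contact_force: [-0.6, -0.4, -1.3]
gripper_width: 0.226
```

```bash
cat > lp.py <<'E'
from h import *
np.set_printoptions(precision=4,suppress=True)
o,R=tool()
from scipy.spatial.transform import Rotation as Ro
# reference at grasp
k0=np.array([.9902,.1392,.0127]);z0=np.array([-.0115,-.0096,.9999])
def fr(k,z):
    y=np.cross(z,k);y/=np.linalg.norm(y);return np.c_[k,y,np.cross(k,y)]
A0=fr(k0,z0);h=np.radians(8.0)
L0=np.array([[np.cos(h),-np.sin(h),0],[np.sin(h),np.cos(h),0],[0,0,1]])
A=fr(-R[:,0],-R[:,2]);D=A@A0.T;L=D@L0
off=58*L0[:,0]+np.array([0,0,1.3])
lens=o["eef_pos"]*1000+D@off
tile=np.array([662,-9.5,12.])
print("t",o["t"],"pos",o["eef_pos"]*1000,"F",o["contact_force"],"w",o["gripper_width"]*85.4)
print("lens",lens,"tilt deg",np.degrees(np.arccos(L[2,2])),"normal",L[:,2],"yaw",np.degrees(np.arctan2(L[1,0],L[0,0])))
e=tile+[0,0,60]-lens
print("err world",e,"tool moves",R.T@e)
E
python3 lp.py
```

```text
t 23.925 pos [ 467.9996 -251.6486  136.0992] F [-0.5694 -0.4249 -1.3012] w 19.28636447020056
lens [ 525.4373 -243.5999  137.4896] tilt deg nan normal [-0.0016  0.0004  1.    ] yaw 7.976078141765343
err world [136.5627 234.0999 -65.4896] tool moves [-166.7837  212.3768   69.4283]lp.py:16: RuntimeWarning: invalid value encountered in arccos
  print("lens",lens,"tilt deg",np.degrees(np.arccos(L[2,2])),"normal",L[:,2],"yaw",np.degrees(np.arctan2(L[1,0],L[0,0])))
```

>>> apply_moves(
  increments=[10,-7,9,0,0,10,-12,16,0,0,10,-15,19,0,0,10,-15,19,0,0,10,-15,19,0,0,10,-15,19,0,0,10,-15,19,0,0,10,-15,19,0,0,10,-15,19,0,0,10,-14,18,0,0,10,-10,13,0,0,10,-5,6,0,0],
)

```text
t: 25.42
eef_pos: [0.5939, -0.0196, 0.1311]
tool_rot: [-0.0, -0.072, 0.997, 0.007]
contact_force: [-0.4, 0.5, -0.3]
gripper_width: 0.225
```

```bash
python3 lp.py
```

```text
t 25.425 pos [593.9067 -19.6464 131.0851] F [-0.4009  0.4916 -0.3414] w 19.226166330563245
lens [651.3148 -11.2957 131.6978] tilt deg 0.6813919101120858 normal [ 0.0126 -0.0041  0.9999] yaw 8.283932909819168
err world [ 10.6852   1.7957 -59.6978] tool moves [-10.7817  -0.5872  59.7045]
```

>>> apply_moves(
  increments=[10,-4,0,8,0.3,10,-4,0,12,0,10,-2,0,12,0,10,0,0,8,0,10,0,0,3,0,10,0,0,0,0],
)

```text
t: 26.18
eef_pos: [0.6027, -0.0204, 0.0836]
tool_rot: [-0.002, -0.068, 0.998, 0.006]
contact_force: [0.0, 1.0, -0.6]
gripper_width: 0.231
```

```bash
python3 lp.py;python3 - <<'E'
from h import *
p,d=read_camera("side");np.save("pics/s11d.npy",d);cv2.imwrite("pics/s11r.png",p)
q,d=read_camera("top");np.save("pics/t11d.npy",d);cv2.imwrite("pics/t11r.png",q)
cv2.imwrite("pics/s11.png",np.hstack([cv2.resize(q[140:230,250:340],(400,400),interpolation=cv2.INTER_CUBIC),cv2.resize(p[150:260,270:380],(400,400),interpolation=cv2.INTER_CUBIC)]))
E
```

```text
t 26.175 pos [602.7247 -20.3619  83.6113] F [ 0.0324  1.0334 -0.6205] w 19.69026426069664
lens [660.2073 -12.5264  84.023 ] tilt deg 0.8565270841988131 normal [ 0.0158 -0.0027  0.9999] yaw 7.768390974961175
err world [  1.7927   3.0264 -12.023 ] tool moves [-2.2167  2.6035 12.0513]
```

View pics/s11.png

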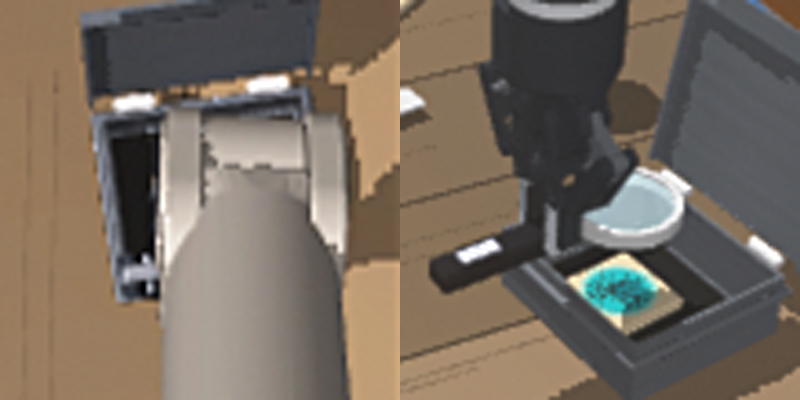

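```bash
python3 - <<'E'
from h import *
np.set_printoptions(precision=2,suppress=True)
p=cv2.imread("pics/s11r.png");d=np.load("pics/s11d.npy")
r=[x for x in [None]]
m=np.zeros(d.shape,bool);m[192:222,314:352]=1
P=deproj("side",m,d)*1000
Q=P[(P[:,2]>70)&(P[:,2]<100)&(P[:,0]>615)&(P[:,0]<705)&(abs(P[:,1]+12)<45)]
print(len(Q),np.percentile(Q[:,2],[5,25,50,75,95]))
# plane fit robust
A=np.c_[Q[:,0]-660,Q[:,1]+12,np.ones(len(Q))];w=np.ones(len(Q),bool)
for i in range(15):
    c=np.linalg.lstsq(A[w],Q[w,2],rcond=None)[0];res=Q[:,2]-A@c;w=abs(res)<max(1.5,2*np.median(abs(res)))
print("slope",c[:2].tolist(),"z at centre",c[2],"n",w.sum(),"centre of pts",cv2.minEnclosingCircle(Q[:,:2].astype(np.float32)))
# predicted rim projected over picture
T=np.linspace(0,2*np.pi,40)
big=cv2.resize(p[150:260,270:380],(800,800),interpolation=cv2.INTER_CUBIC)[:600]
bias=np.array([.0027,-.002,0])*0
for r,z,col in((.037,.090,(0,0,255)),(.037,.078,(0,255,0)),):
    C=np.c_[.6602+r*np.cos(T),-.0125+r*np.sin(T),np.full(40,z)]
    for u,v in project("side",C): cv2.circle(big,(int((u+.5-270)*800/110),int((v+.5-150)*800/110)),2,col,-1)
cv2.imwrite("pics/ov.png",big)
E
```

```text
424 [80.47 84.97 86.17 87.51 89.72]
slope [-0.013019181412877681, -0.014575690953698484] z at centre 86.35455443827891 n 319 centre of pts ((661.350830078125, -14.203492164611816), 37.40098571777344)
```

View pics/ov.png

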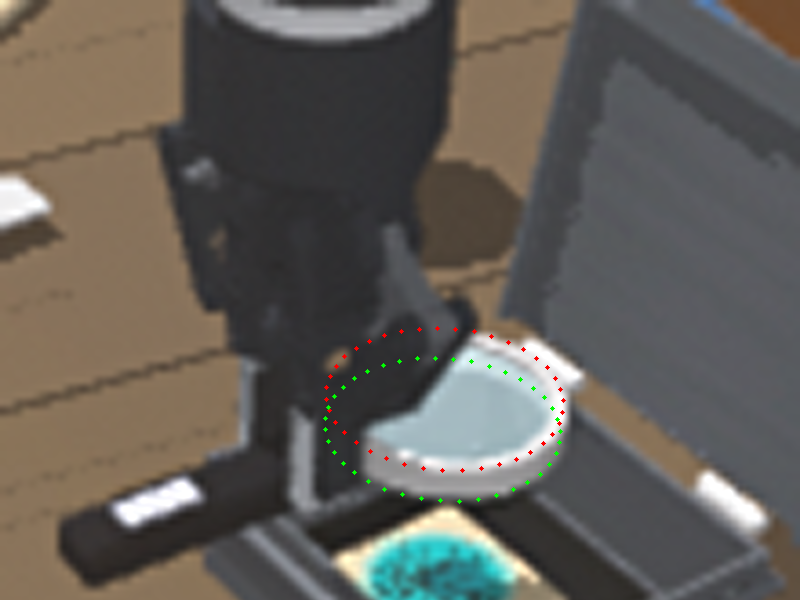

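>>> apply_moves(
  increments=[10,-1,1,4,0,10,-1,1,4,0,10,0,0.5,3,0,10,0,0,0,0,10,0,0,0,0],
)

```text
t: 26.9
eef_pos: [0.6053, -0.0169, 0.0731]
tool_rot: [-0.001, -0.068, 0.998, 0.006]
contact_force: [0.1, 0.8, -0.8]
gripper_width: 0.227
```

```bash
python3 lp.py
```

```text
t 26.9 pos [605.2844 -16.8546  73.1035] F [ 0.1318  0.7695 -0.8008] w 19.380704123745048
lens [662.7616  -8.9877  73.6462] tilt deg 0.7238156859910685 normal [ 0.0136 -0.003   0.9999] yaw 7.799804997283415
err world [-0.7616 -0.5123 -1.6462] tool moves [ 0.8235 -0.4251  1.6412]
```

>>> apply_moves(
  increments=[10,0.6,-0.4,1.6,0,10,0,0,0,0,10,0,0,0,0],
)

```text
t: 27.28
eef_pos: [0.6048, -0.0175, 0.0716]
tool_rot: [-0.0, -0.068, 0.998, 0.006]
contact_force: [-0.1, 0.4, -0.9]
gripper_width: 0.232
```

```bash
python3 lp.py; python3 - <<'E'
from h import *
np.set_printoptions(precision=2,suppress=True)
p,d=read_camera("side");cv2.imwrite("pics/s12r.png",p)
m=np.zeros(d.shape,bool);m[192:232,310:356]=1
P=deproj("side",m,d)*1000
Q=P[(P[:,2]>60)&(P[:,2]<85)&(P[:,0]>615)&(P[:,0]<705)&(abs(P[:,1]+12)<45)]
A=np.c_[Q[:,0]-662,Q[:,1]+9.5,np.ones(len(Q))];w=np.ones(len(Q),bool)
for i in range(15):
    c=np.linalg.lstsq(A[w],Q[w,2],rcond=None)[0];res=Q[:,2]-A@c;w=abs(res)<max(1.5,2*np.median(abs(res)))
print("slope",c[:2],"z",c[2],"n",w.sum(),cv2.minEnclosingCircle(Q[:,:2].astype(np.float32)))
T=np.linspace(0,2*np.pi,60);o=get_obs()
big=cv2.resize(p[150:260,270:380],(800,800),interpolation=cv2.INTER_CUBIC)[200:]
b=np.array([.0027,-.002,0])
for r,z,col,cx,cy in((.037,.078,(0,0,255),.662,-.0095),(.037,.066,(0,255,0),.662,-.0095),(.020,.012,(255,0,255),.662,-.0095)):
    C=np.c_[cx+r*np.cos(T),cy+r*np.sin(T),np.full(60,z)]+b
    for u,v in project("side",C): cv2.circle(big,(int((u+.5-270)*800/110),int((v+.5-150)*800/110-200)),2,col,-1)
cv2.imwrite("pics/ov2.png",big)
E
```

```text
t 27.275 pos [604.8408 -17.4921  71.6324] F [-0.0798  0.3995 -0.8743] w 19.806768352128937
lens [662.3194  -9.6375  72.1987] tilt deg 0.6978660053071363 normal [ 0.0132 -0.003   0.9999] yaw 7.78747633609791
err world [-0.3194  0.1375 -0.1987] tool moves [0.2978 0.177  0.2009]
slope [-0.01 -0.02] z 74.67715113951537 n 318 ((656.0836181640625, -15.139289855957031), 48.0495491027832)
```

View pics/ov2.png

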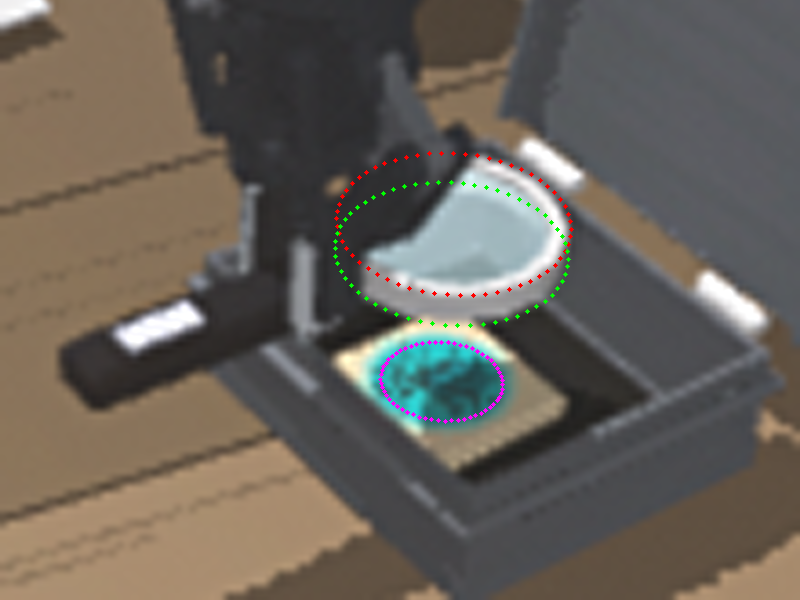

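View pics/s12r.png

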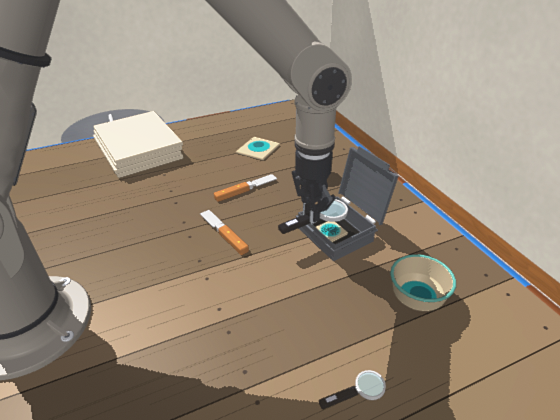

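The overlay fits: the predicted rim (red and green) matches the seen rim to about 1 mm, and the disc circle sits on the tile's glaze. The scraper lies flat, the pots haven't moved and the lid is open. I'm handing in.

```bash
python3 - <<'E'
from station import *
o=get_obs();print(o["t"],abs(o["joint_vel"]).max(),o["eef_pos"],o["gripper_width"])
print(hand_in())
E
```

```text
27.325 0.0010756094561701643 [ 0.60479619 -0.0174852   0.07158264] 0.2330525636811393
the job is handed in; nothing more can be done
None
```

The job is handed in at 27.3 s of the 72 s allowed, with the large lens still held over the tile. The hand-in reported no verdict.

**What I did:** I took the leftmost scraper, put its blade under the front flange and swung the lid to about 1.75 rad, past upright. I laid the scraper back flat on the deck, then took the larger lens by its handle.

**Last checks:**
- **Lens position:** by my estimate the glass centre is within about 0.4 mm sideways of the tile's middle. It is 60.2 mm above the glaze.
- **Level and still:** the tilt is about 0.7–0.8°, left over from small orientation drift in the moves. The arm was at rest and the grip steady.
- **Scene:** the last side picture shows the lid open, the scraper flat and the tile in place. The plate and bowl stand where they were. The arm hides the cup in that picture, but it had not moved in the one taken after I laid the scraper down.

**What disagreed:**
- **Side camera:** it read about 2–3 mm off the arm's own position, so I corrected for that and compared lens and tile in the same picture.
- **Depth reading:** it put the glass surface at 74.7 mm, against 72.2 mm for the calculated glass centre. I took this as the upper face of the glass, but the lens could be about 1 mm high.

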